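# Close the sample bottle and start the shaker

## Robot

A 6-joint arm with a two-finger parallel gripper is mounted at the origin on the work surface. World frame = base frame: x ahead of the robot, y to its left, z up, the work surface at z = 0. Lengths are in m, angles in rad, forces in N, time in s.
With the tool pointing down it reaches from about 0.325 to 0.775 m from the base axis. Payload 9.3 kg.
Tool frame: the origin (TCP) lies on the centre line of the jaws, within the pads' length; the fingertips stand 17 mm ahead of it and the grasp point (between the pads) lies 2 mm behind it; y points along the fingers, x is the direction in which the jaws open and shut, and the axes are right-handed (so a half turn about y gives the same grasp; the last joint's range is limited). The gripper opens to 85 mm and grips with 20 to 120 N. Pads are 22 mm wide; open, the fingers measure 114 mm over their backs; the gripper's body (76 mm by 85 mm) begins 54 mm behind the grasp point. The pads swing forward as they close: fully open they stand 13 mm farther back than shut.
Start: joints at [-1.37, 0.259, 0.021, 1.334, 0, 1.418], TCP at [0.191, -0.516, 0.248] pointing down, gripper open.
Joint ranges: [-3.04, 3.04], [-0.91, 1.82], [-1.04, 1.36], [-1.92, 1.95], [-1.52, 1.45], [-3.14, 3.14]. Speed limits (rad/s): [2.22, 2.22, 2.79, 3.14, 3.14, 3.14].

## Interface

Orientations are given as a unit quaternion [w, x, y, z].
In Python, from station import robot gives the robot as it stands.
- The arm moves only by the tool apply_moves, never from a script. Its argument "deltas" is a list of rows, each an object with "slide": the shift along the tool's x, y, z in mm, a list of three; "twist": the turn, a rotation vector about the tool's x, y, z in rad, a list of three. In form: [{"slide": [tx, ty, tz], "twist": [wx, wy, wz]}, ...]. A call has exactly 10 rows; each row shifts and turns the commanded pose from where the row before left it, along the tool's axes as they then stand; what a row does not reach is not made up. A row lasts 1/10 s, in which the tool goes at most 50 mm and 8.59 degrees, less where a joint would pass 70% of its speed; a pose out of reach is approached as far as the arm can. A call is refused whole if a number of a shift passes 50 or a number of a turn 0.15, either way. A call with a gripper value outside its range is refused whole. "fingers" is the gripper command: -1 is fully open, 1 is shut, values between are in proportion, set as the call begins (left out, the last holds). The fingers move at their own pace and stop on an object; "squeeze" is the grip in N (left out, the last holds). Time passes only in rows, so rows that do not move let the fingers close, or fill a call up. It gives the time, the measured TCP pose, the force and the opening at its end, in the units of the state.
- robot.get_state(): the state, without advancing time (a new reading comes with each control period).
- robot.read_camera(name): name is "scene" or "side" or "wrist"; returns the picture (384x512x3 uint8, blue, green, red); there is no depth.
- robot.camera_params(name): a dict with "intrinsics" (3x3 intrinsics, pixels), "rvec" (rotation vector, rad) and "tvec" (3), from world to camera coordinates, as OpenCV has them. Camera axes: x right, y down, z forward; pixel columns grow to the right and rows downward; lengths in m; the calibration is good to about 2 mm. A picture is of the moment at which its call begins: read the wrist's pose just before it. camera_params takes no time and is no camera call; for the wrist camera it gives the pose at the moment of the call.
- robot.hand_in(): hands the job in, once; it reports no verdict.
The state is a dict: "time": time; "q": joint angles; "joint_vel": joint speeds; "joint_torque": joint torques, N m; "tool_pos": TCP position; "orientation": TCP orientation; "force": force on the tool from outside, world axes, zero at the start; "torque": the same for the moment, N m; "finger_gap": opening from 0.0 (shut) to 1.0 (fully open).
Only numpy, scipy, OpenCV 4.12 (cv2) and the standard library are available. Lean on these libraries where they do the work, as an engineer would, in place of code of your own. Each camera call takes 0.05 s, during which the arm holds its last target. There are 200 camera calls.

## Task

The teal-capped bottle on the blue shaker is still open: swing its captive cap over the mouth as far as it goes, then screw it down clockwise until it is fully home. After that, push the red-tipped switch over to the back to start the shaker. Leave the orange-capped bottle closed as it is, and do not disturb the glassware and other things around.

Things in the scene. Friction and masses are not known exactly. Their poses are not given: they have to be found in the camera images.
- shaker: Blue platform shaker, fixed, 260 (x) x 390 (y) mm; origin under its centre at table height; x points from its front (control ledge, towards the robot) to its back, y to its left, z up. The black platform top is 75 mm above the table (x from -50 to 130 mm); the front ledge is 50 mm high (x from -130 to -50 mm) and carries the switch at x = -90, y = 0 mm.
- teal: Grey bottle with a teal cap, fixed in a clamp on the shaker, left or right; 68 mm in diameter, rim 100 mm above its base. Origin at the centre of its base, x towards its pivot post, z up. The post (12 mm thick, top 122 mm above the base) stands 70 mm from the bottle's axis along +x and carries a flat arm with a ring (70 mm wide, 8 mm high) in which the cap turns. Starts open, cap swung aside.
- teal_mouth (a point): Centre of the teal-capped bottle's open mouth, at the rim. The neck is 41 mm in diameter.
- teal_pivot (a point): Top of the pivot post of the teal cap's arm, on the vertical axis about which the arm swings.
- teal_cap_top (a point): Centre of the top of the teal cap, on the cap's axis, always 70 mm horizontally from the pivot axis; turns with the cap. The cap is an upright ribbed cylinder 56 mm wide, 46 mm high; a white mark on top runs from centre to edge. Its upper 36 mm stand free above the arm's ring for gripping; the ring (35 mm radius) rises and sinks with the cap.
- teal_swing (a joint): Swing of the teal cap's arm about the post (rad): 0 = cap exactly over the mouth, against a stop; grows counter-clockwise seen from above as it is swung away (up to 1.9). Starts at 1.0 to 1.5; stays where it is left (friction 0.08 N m). If the gripper carries the cap round without turning along with the arm, the cap turns in its ring.
- teal_turn (a joint): Screw angle of the teal cap relative to its arm (rad): 0 = fully home, against a stop; grows counter-clockwise from above up to 2.2 (stop). Starts at 1.7 to 2.2. The cap sinks 4.5 mm per rad as it is screwed down; friction 0.12 N m; stays where left. Above 1.4 its skirt clears the rim; lower it cannot be swung onto or off the neck. At 0 the cap's top is 40 mm above the rim.
- orange: The same kind of bottle, post and arm, 200 mm beside the other one, with an orange cap that is already closed and screwed home. To be left alone.
- orange_swing (a joint): Swing of the orange cap's arm (rad): 0 = over the mouth, where it is and stays.
- orange_turn (a joint): Screw angle of the orange cap (rad): 0 = fully home, where it starts and must stay.
- switch (a joint): Toggle lever of the shaker (rad): 0 = off, leaning 0.5 rad towards the shaker's front; 1 = on, against a stop, leaning 0.5 rad to the back. Starts at 0 to 0.1. Moves with a light push (about 1 N) and stays where it is left.
- switch_tip (a point): Centre of the red ball (26 mm wide) at the lever's end, 80 mm from the lever's pivot; the rod is 10 mm thick. Pivot: 72 mm above the table, at x = -90, y = 0 mm of the shaker. The ball's centre is about 142 mm above the table at off and on, 152 mm midway, and travels 77 mm along the shaker's x. The lever's block is 70 x 50 mm, its top 75 mm above the table.
- flask: Glass conical flask, 88 mm wide, 130 mm high, left of the shaker; bystander. Origin under its centre.
- beaker: Glass beaker, 70 mm wide, 90 mm high, right of the shaker; bystander. Origin under its centre.
- dish: White shallow dish, 90 mm wide, 16 mm high, right of the shaker; bystander. Origin under its centre.
- spatula: Spatula with a blue handle, 190 mm long, lying left of the shaker; bystander.
- tipbox: Open orange pipette-tip box, 85 x 120 x 56 mm, behind the shaker; bystander. Origin under its centre.
- washbottle: White bottle with a red cap, 64 mm wide, 170 mm high, left of the shaker at the back; bystander. Origin under its centre.

How it is judged:
On the way, in this order (a step that is already met when the one before it is completed fails the run):
1. the teal cap is over its bottle's mouth (swing under 0.06 rad) and not yet screwed down (turn above 1) (value of joint teal_swing below 0.06 rad and value of joint teal_turn above 1 rad), for 0.1 s.
2. the teal cap is screwed home on its bottle (turn under 0.12 rad) (value of joint teal_swing below 0.06 rad and value of joint teal_turn below 0.12 rad), for 0.2 s.
3. the switch is on (above 0.85 rad) (value of joint switch above 0.85 rad), for 0.2 s.
At the end, for the whole second after the job is handed in: The teal cap sits over its bottle's mouth (swing under 0.06 rad) and is screwed home (turn under 0.12 rad), the switch is on (above 0.85 rad), and the orange cap is still closed and home (swing under 0.06, turn under 0.12 rad) (all of step 2 and value of joint switch above 0.85 rad and value of joint orange_swing below 0.06 rad and value of joint orange_turn below 0.12 rad); the robot touches nothing.
It fails at once if the orange cap is unscrewed by more than 0.2 rad (value of joint orange_turn above 0.2 rad).
It fails at once if a bystander is moved by more than 30 mm or knocked over (distance of any of flask, beaker, dish, spatula, tipbox, washbottle from where it was at the start of the episode above 0.03 m or angle between any of flask, beaker, dish, spatula, tipbox, washbottle's own z axis and vertical above 0.5 rad).
It also fails if it takes over 62 s, if anything falls off the work surface, if the arm or the gripper's body presses on something with over 40 N, if the wrist force passes 120 N, or if a joint passes its speed limit or range.

## Working session

There is one attempt and no reset: what is moved stays moved. The work goes in short steps, Python scripts to look and compute and a tool call to move; the robot and the scene stay as the last step left them, time stands still between calls to the robot, and variables do not carry over. Pictures are saved under pics/ and viewed, about 8 in all and at most 12, crops included, and the job is handed in when it is done.

Besides the shell and the picture viewer there is one more tool, called after "Request:" in YAML: its name, and indented under it one key for each argument. apply_moves: Moves the arm, as the interface text tells. Its arguments: {"type":"object","properties":{"deltas":{"type":"array"},"fingers":{"type":"number"},"squeeze":{"type":"number"}},"required":["deltas"]}

```bash
ls; mkdir -p pics
python3 - <<'E'
from station import robot
import cv2,numpy as np
print(robot.get_state())
for n in("scene","side"):
    im=robot.read_camera(n);cv2.imwrite(f"pics/{n}0.png",im)
    p=robot.camera_params(n);print(n,p)
E
```

```text
pics
{'time': 0.0, 'q': array([-1.36957135e+00,  2.59188950e-01,  2.06962141e-02,  1.33371242e+00,
       -2.23803427e-06,  1.41822135e+00]), 'joint_vel': array([ 0.00071276, -0.00075729,  0.00146607, -0.00015086,  0.0015613 ,
       -0.00020392]), 'joint_torque': array([ 5.09410609e-05, -5.55643988e+01,  3.44524169e+01,  1.39156086e-02,
       -1.81722048e-04,  1.91820533e-06]), 'tool_pos': array([ 0.19050457, -0.51564224,  0.24764213]), 'orientation': array([ 0.58052919, -0.57984326,  0.40456871, -0.40384628]), 'force': array([-0.28187033,  0.5105492 , -0.02897354]), 'torque': array([-0.04010325,  0.01430069, -0.04023393]), 'finger_gap': 0.9999923802077102}
scene {'intrinsics': array([[383.11274773,   0.        , 251.61305737],
       [  0.        , 383.11274773, 186.0389452 ],
       [  0.        ,   0.        ,   1.        ]]), 'rvec': array([ 2.06626096,  0.69197868, -0.34033885]), 'tvec': array([-0.47568055, -0.08392796,  1.38649174])}
side {'intrinsics': array([[439.62380295,   0.        , 255.54230855],
       [  0.        , 439.62380295, 189.58437835],
       [  0.        ,   0.        ,   1.        ]]), 'rvec': array([ 0.42984911, -2.6383577 ,  1.37341089]), 'tvec': array([0.55698214, 0.23343686, 1.17515452])}
```

Run:
```python
import cv2
for n in("scene","side"):
    im=cv2.imread(f"pics/{n}0.png");cv2.imwrite(f"pics/{n}0b.png",cv2.resize(im,(768,576),interpolation=cv2.INTER_CUBIC))
```

```text
(no output)
```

View pics/scene0b.png

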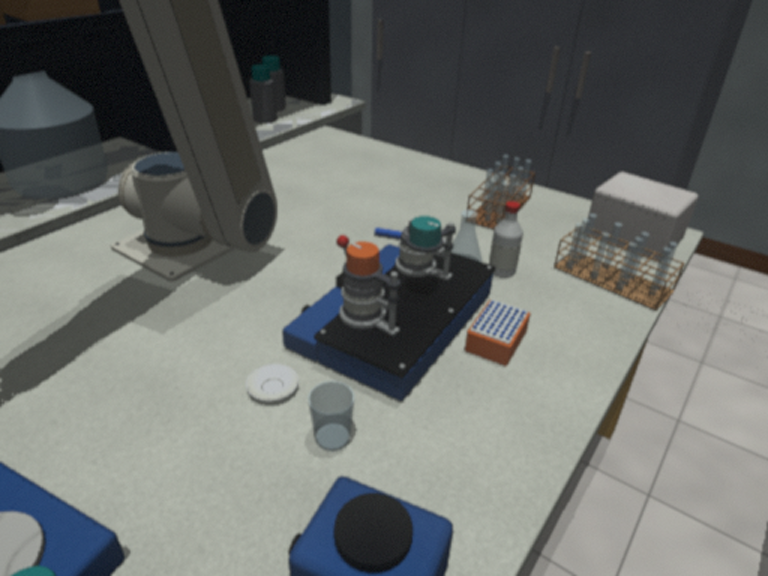

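View pics/side0b.png

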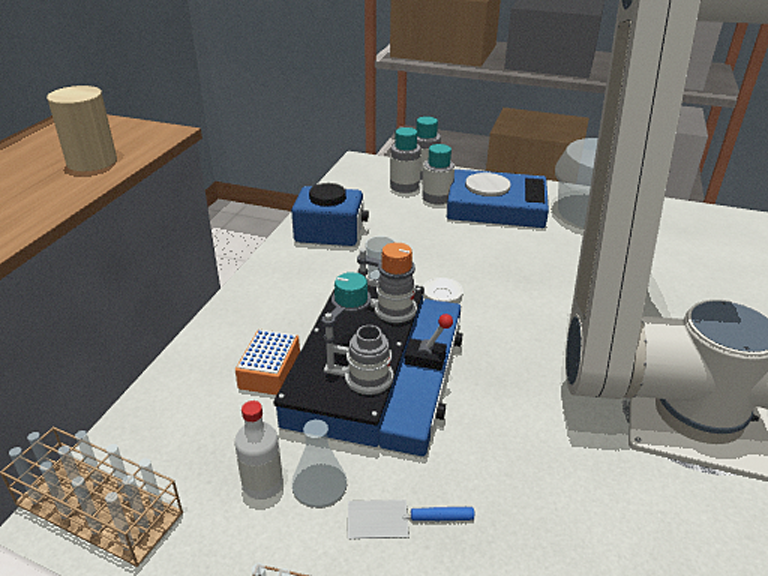

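Run:
```python
import cv2
for n,(x,y,w,h) in {"scene":(185,135,150,112),"side":(180,155,140,105)}.items():
    im=cv2.imread(f"pics/{n}0.png")[y:y+h,x:x+w];im=cv2.resize(im,None,fx=5,fy=5,interpolation=cv2.INTER_CUBIC)
    for k in range(0,w,10): cv2.putText(im,str(x+k),(k*5,8),0,.3,(255,255,255));cv2.line(im,(k*5,10),(k*5,14),(0,255,255))
    for k in range(0,h,10): cv2.putText(im,str(y+k),(0,k*5+3),0,.3,(255,255,255));cv2.line(im,(20,k*5),(24,k*5),(0,255,255))
    cv2.imwrite(f"pics/{n}0c.png",im)
```

```text
(no output)
```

View pics/scene0c.png

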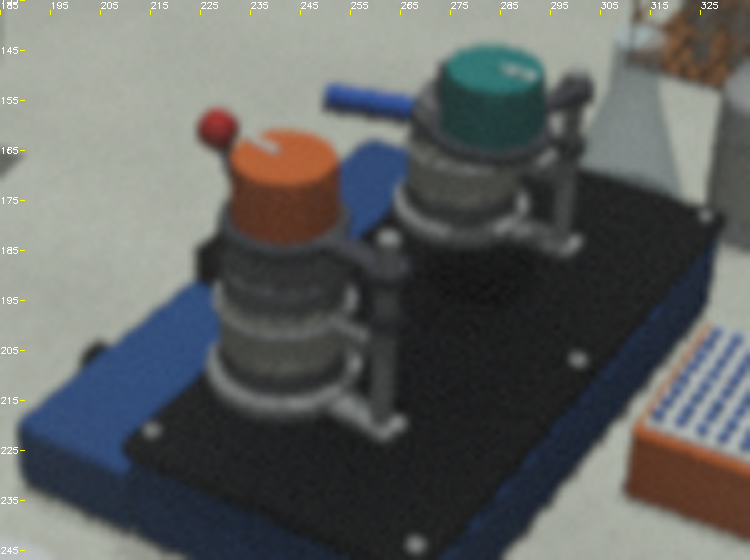

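View pics/side0c.png

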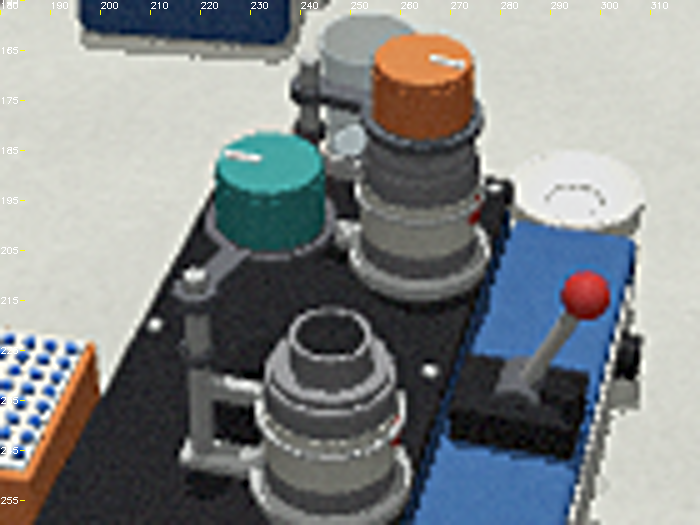

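```bash
cat > h.py <<'E'
import numpy as np,cv2
from scipy.spatial.transform import Rotation as R
from station import robot
def P(n):
    p=robot.camera_params(n);return p["intrinsics"]@np.c_[cv2.Rodrigues(p["rvec"])[0],p["tvec"]]
def tri(P1,a,P2,b):
    X=cv2.triangulatePoints(P1,P2,np.array(a,float).reshape(2,1),np.array(b,float).reshape(2,1))[:,0];X=X[:3]/X[3]
    e=[np.round((q:=M@np.r_[X,1])[:2]/q[2]-c,1) for M,c in((P1,a),(P2,b))]
    return X,e
def ray(Pm,a,z):
    A=np.c_[Pm[:,:2],-np.array([*a,1.])];return np.linalg.solve(A,-(Pm[:,2]*z+Pm[:,3]))[:2]
def st():
    s=robot.get_state();M=R.from_quat(s["orientation"],scalar_first=True).as_matrix()
    print("t",s["time"],"pos",s["tool_pos"].round(4),"F",s["force"].round(1),"T",s["torque"].round(2),"gap",round(s["finger_gap"],3),"q",s["q"].round(3));print(M.round(4))
    return s,M
E
python3 - <<'E'
from h import *
np.set_printoptions(suppress=True,precision=4)
A,B=P("scene"),P("side")
for n,a,b in [("teal",(283.8,148.8),(234,187.4)),("orange",(242.4,166.4),(264.8,166.8)),("ball",(228.6,160.8),(297.2,214.2)),("tpost",(300.4,151.8),(219.2,210)),("opost",(262.6,184),(242,168.6))]:
    print(n,*tri(A,a,B,b))
print("scene screws z75",[ray(A,a,.075) for a in [(215.4,221),(300.6,206.8),(268.2,243.8),(326.2,178.2)]])
print("side screws",[ray(B,a,.075) for a in [(211,220),(266,229),(279.2,192.6)]])
for z in(.175,.18,.185):print("mouth",z,ray(B,(246,222),z), "post",ray(B,(219.2,210),z+.022))
st()
E
```

```text
teal [0.6138 0.1043 0.2202] [array([-0.7, -0.2]), array([-0.6,  0.1])]
orange [ 0.5729 -0.0277  0.2117] [array([-1. , -0.4]), array([-0.7,  0.2])]
ball [0.4532 0.0636 0.1437] [array([-0.6, -0.3]), array([-0.5,  0.2])]
tpost [0.6307 0.1679 0.1897] [array([-1. , -0.2]), array([-0.9,  0.1])]
opost [ 0.6415 -0.0333  0.1886] [array([-0.7, -0.2]), array([-0.5,  0.1])]
scene screws z75 [array([ 0.5519, -0.1102]), array([0.6971, 0.0822]), array([ 0.711, -0.098]), array([0.6848, 0.2605])]
side screws [array([0.693, 0.081]), array([0.5344, 0.0681]), array([ 0.5467, -0.1105])]
mouth 0.175 [0.5563 0.1726] post [0.625  0.1754]
mouth 0.18 [0.5542 0.1783] post [0.6224 0.1814]
mouth 0.185 [0.5522 0.1841] post [0.6198 0.1873]
t 0.1 pos [ 0.1905 -0.5157  0.2477] F [-0.4  0.3  0. ] T [-0.    0.03  0.  ] gap 1.004 q [-1.37   0.259  0.021  1.334 -0.     1.418]
[[ 0.3464 -0.0003  0.9381]
 [-0.9381  0.0012  0.3464]
 [-0.0012 -1.      0.0002]]
```

```bash
cat >> h.py <<'E'
def plan(way,n):
    """way: list of (x,y,z,yaw_delta_total); prints n rounded tool rows per call from commanded start= measured pose; linear interp along way with given row counts"""
    s,M=st(); p=s["tool_pos"].copy(); psi=np.arctan2(M[1,0],M[0,0])
    out=[]
    for (tgt,dpsi),k in zip(way,n):
        tgt=np.array(tgt);end=psi+dpsi
        for i in range(k):
            f=k-i;d=(tgt-p)/f;w=np.round((end-psi)/f,3)
            c,sn=np.cos(psi),np.sin(psi);X=np.array([[c,0,-sn],[sn,0,c],[0,-1,0]])
            sl=np.round(X.T@d*1000,1);p=p+X@sl/1000;psi+=w
            out.append('{"slide":%s,"twist":[0,%s,0]}'%([float(v) for v in sl],float(-w)))
    for i in range(0,len(out),10):print(",".join(out[i:i+10]),"\n")
    print("end",p,psi)
E
python3 - <<'E'
from h import *
p=robot.camera_params("wrist");Rm=cv2.Rodrigues(p["rvec"])[0];print("cam pos",-Rm.T@p["tvec"],"fwd",Rm[2],p["intrinsics"][0,0])
plan([((.60,.115,.36),4.19)],[30])
E
```

```text
cam pos [ 0.25320213 -0.49261994  0.37363406] fwd [-0.24842806 -0.08958603 -0.96449875] 287.25844058870945
t 0.1 pos [ 0.1905 -0.5157  0.2477] F [-0.4  0.3  0. ] T [-0.    0.03  0.  ] gap 1.004 q [-1.37   0.259  0.021  1.334 -0.     1.418]
[[ 3.464e-01 -3.000e-04  9.381e-01]
 [-9.381e-01  1.200e-03  3.464e-01]
 [-1.200e-03 -1.000e+00  2.000e-04]]
{"slide":[-15.0, -3.7, 20.1],"twist":[0,-0.14,0]},{"slide":[-12.0, -3.7, 22.0],"twist":[0,-0.14,0]},{"slide":[-8.9, -3.7, 23.4],"twist":[0,-0.14,0]},{"slide":[-5.5, -3.7, 24.5],"twist":[0,-0.14,0]},{"slide":[-2.0, -3.7, 25.0],"twist":[0,-0.14,0]},{"slide":[1.5, -3.8, 25.0],"twist":[0,-0.14,0]},{"slide":[4.9, -3.7, 24.6],"twist":[0,-0.14,0]},{"slide":[8.3, -3.8, 23.6],"twist":[0,-0.14,0]},{"slide":[11.6, -3.7, 22.2],"twist":[0,-0.14,0]},{"slide":[14.5, -3.8, 20.4],"twist":[0,-0.14,0]} 

{"slide":[17.3, -3.7, 18.2],"twist":[0,-0.14,0]},{"slide":[19.6, -3.8, 15.6],"twist":[0,-0.139,0]},{"slide":[21.6, -3.7, 12.7],"twist":[0,-0.14,0]},{"slide":[23.2, -3.8, 9.6],"twist":[0,-0.139,0]},{"slide":[24.3, -3.7, 6.3],"twist":[0,-0.14,0]},{"slide":[24.9, -3.8, 2.9],"twist":[0,-0.139,0]},{"slide":[25.1, -3.7, -0.6],"twist":[0,-0.14,0]},{"slide":[24.7, -3.8, -4.1],"twist":[0,-0.139,0]},{"slide":[23.9, -3.7, -7.5],"twist":[0,-0.14,0]},{"slide":[22.6, -3.8, -10.8],"twist":[0,-0.139,0]} 

{"slide":[20.9, -3.7, -13.8],"twist":[0,-0.14,0]},{"slide":[18.8, -3.8, -16.6],"twist":[0,-0.139,0]},{"slide":[16.3, -3.7, -19.0],"twist":[0,-0.14,0]},{"slide":[13.5, -3.8, -21.1],"twist":[0,-0.139,0]},{"slide":[10.5, -3.7, -22.8],"twist":[0,-0.14,0]},{"slide":[7.2, -3.8, -24.0],"twist":[0,-0.139,0]},{"slide":[3.8, -3.7, -24.8],"twist":[0,-0.14,0]},{"slide":[0.2, -3.8, -25.1],"twist":[0,-0.139,0]},{"slide":[-3.2, -3.7, -24.9],"twist":[0,-0.14,0]},{"slide":[-6.6, -3.8, -24.1],"twist":[0,-0.139,0]} 

end [0.59995918 0.11499335 0.36002027] 2.9729751927053467
```

Request:
apply_moves:
  deltas:
    - {"slide": [-15.0, -3.7, 20.1], "twist": [0, -0.14, 0]}
    - {"slide": [-12.0, -3.7, 22.0], "twist": [0, -0.14, 0]}
    - {"slide": [-8.9, -3.7, 23.4], "twist": [0, -0.14, 0]}
    - {"slide": [-5.5, -3.7, 24.5], "twist": [0, -0.14, 0]}
    - {"slide": [-2.0, -3.7, 25.0], "twist": [0, -0.14, 0]}
    - {"slide": [1.5, -3.8, 25.0], "twist": [0, -0.14, 0]}
    - {"slide": [4.9, -3.7, 24.6], "twist": [0, -0.14, 0]}
    - {"slide": [8.3, -3.8, 23.6], "twist": [0, -0.14, 0]}
    - {"slide": [11.6, -3.7, 22.2], "twist": [0, -0.14, 0]}
    - {"slide": [14.5, -3.8, 20.4], "twist": [0, -0.14, 0]}

```text
time: 1.1
tool_pos: [0.3274, -0.3048, 0.2855]
orientation: [0.704, -0.704, -0.067, 0.067]
force: [1.2, -0.1, -0.3]
finger_gap: 0.997
```

Request:
apply_moves:
  deltas:
    - {"slide": [17.3, -3.7, 18.2], "twist": [0, -0.14, 0]}
    - {"slide": [19.6, -3.8, 15.6], "twist": [0, -0.139, 0]}
    - {"slide": [21.6, -3.7, 12.7], "twist": [0, -0.14, 0]}
    - {"slide": [23.2, -3.8, 9.6], "twist": [0, -0.139, 0]}
    - {"slide": [24.3, -3.7, 6.3], "twist": [0, -0.14, 0]}
    - {"slide": [24.9, -3.8, 2.9], "twist": [0, -0.139, 0]}
    - {"slide": [25.1, -3.7, -0.6], "twist": [0, -0.14, 0]}
    - {"slide": [24.7, -3.8, -4.1], "twist": [0, -0.139, 0]}
    - {"slide": [23.9, -3.7, -7.5], "twist": [0, -0.14, 0]}
    - {"slide": [22.6, -3.8, -10.8], "twist": [0, -0.139, 0]}

```text
time: 2.1
tool_pos: [0.4639, -0.0945, 0.323]
orientation: [0.497, -0.497, -0.503, 0.503]
force: [-0.3, -0.4, -1.0]
finger_gap: 0.998
```

Request:
apply_moves:
  deltas:
    - {"slide": [20.9, -3.7, -13.8], "twist": [0, -0.14, 0]}
    - {"slide": [18.8, -3.8, -16.6], "twist": [0, -0.139, 0]}
    - {"slide": [16.3, -3.7, -19.0], "twist": [0, -0.14, 0]}
    - {"slide": [13.5, -3.8, -21.1], "twist": [0, -0.139, 0]}
    - {"slide": [10.5, -3.7, -22.8], "twist": [0, -0.14, 0]}
    - {"slide": [7.2, -3.8, -24.0], "twist": [0, -0.139, 0]}
    - {"slide": [3.8, -3.7, -24.8], "twist": [0, -0.14, 0]}
    - {"slide": [0.2, -3.8, -25.1], "twist": [0, -0.139, 0]}
    - {"slide": [-3.2, -3.7, -24.9], "twist": [0, -0.14, 0]}
    - {"slide": [-6.6, -3.8, -24.1], "twist": [0, -0.139, 0]}

```text
time: 3.1
tool_pos: [0.6004, 0.1158, 0.3603]
orientation: [0.058, -0.057, -0.705, 0.705]
force: [1.0, -0.2, 0.4]
finger_gap: 0.997
```

Run:
```python
from h import *
st();np.save("Pw1.npy",P("wrist"))
im=robot.read_camera("wrist");cv2.imwrite("pics/w1.png",im);im=cv2.resize(im,(768,576),interpolation=cv2.INTER_CUBIC);cv2.imwrite("pics/w1b.png",im)
st()
```

```text
t 3.1 pos [0.6004 0.1158 0.3603] F [ 1.  -0.2  0.4] T [ 0.03  0.   -0.02] gap 0.997 q [ 0.053  0.372  0.468  1.668  0.    -1.355]
[[-9.868e-01 -8.000e-04 -1.620e-01]
 [ 1.620e-01 -0.000e+00 -9.868e-01]
 [ 8.000e-04 -1.000e+00  2.000e-04]]
t 3.15 pos [0.6018 0.1182 0.3599] F [-2.2  0.9 -1.8] T [ 0.02  0.17 -0.02] gap 1.006 q [ 5.700e-02  3.750e-01  4.720e-01  1.668e+00  1.000e-03 -1.361e+00]
[[-9.883e-01 -7.000e-04 -1.524e-01]
 [ 1.524e-01  1.200e-03 -9.883e-01]
 [ 9.000e-04 -1.000e+00 -1.100e-03]]
```

View pics/w1b.png

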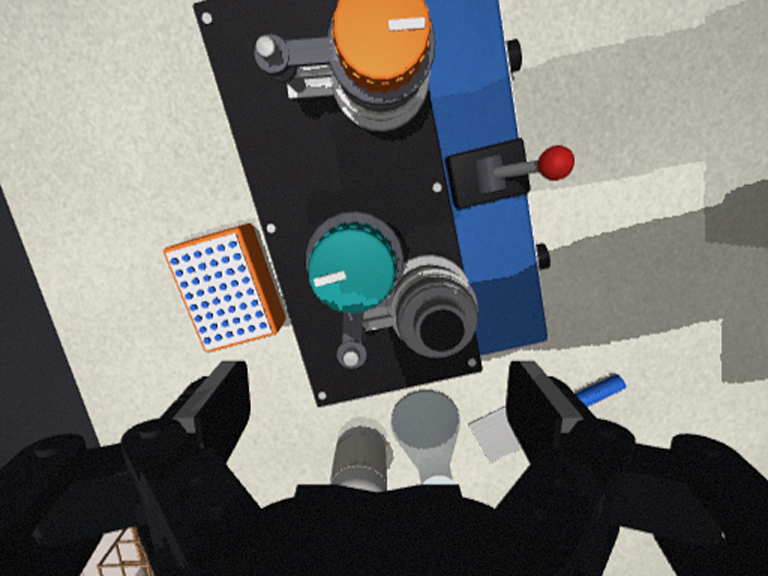

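Run:
```python
from h import *
np.set_printoptions(suppress=True,precision=4)
W=np.load("Pw1.npy");A,B=P("scene"),P("side")
for n,w,a,b in [("teal",(351,269),(283.8,148.8),(234,187.4)),("orange",(382,37),(242.4,166.4),(264.8,166.8)),("ball",(556,162),(228.6,160.8),(297.2,214.2)),("mouth",(440,329),None,(246,222)),("tpost",(350,354),(300.4,151.8),(219.2,210)),("opost",(268,47),(262.6,184),(242,168.6))]:
    w=np.array(w)/1.5
    print(n,"W-side",*tri(W,w,B,b)); 
    if a:print("   W-scene",*tri(W,w,A,a))
    print("   wrist rays", [ray(W,w,z) for z in {"teal":(.220,.224),"orange":(.212,.215),"ball":(.142,.145),"mouth":(.172,.175)}.get(n,(.192,.197))])
print("screws",[ray(W,np.array(s)/1.5,.075) for s in((207,18),(271,229),(322,395),(437,187),(472,363))])
print("block",[ray(W,np.array(s)/1.5,.075) for s in((446,156),(520,139),(530,192),(458,209))])
```

```text
teal W-side [0.6136 0.1027 0.2196] [array([ 1.4, -0.7]), array([-0.2, -0. ])]
   W-scene [0.6158 0.1036 0.2205] [array([-0.8,  0.8]), array([-0.2,  0. ])]
   wrist rays [array([0.615 , 0.1031]), array([0.6146, 0.1023])]
orange W-side [ 0.5715 -0.0249  0.2142] [array([ 3.4, -1.8]), array([-0.5,  0.1])]
   W-scene [ 0.5743 -0.0252  0.21  ] [array([ 0.1, -0. ]), array([0., 0.])]
   wrist rays [array([ 0.5745, -0.0246]), array([ 0.5746, -0.0238])]
ball W-side [0.4526 0.0617 0.143 ] [array([ 0.6, -0.4]), array([-0.1,  0. ])]
   W-scene [0.4553 0.0625 0.1445] [array([-1.2,  0.8]), array([-0.3, -0.1])]
   wrist rays [array([0.4529, 0.062 ]), array([0.4541, 0.0619])]
mouth W-side [0.5582 0.1697 0.1723] [array([ 1.6, -0.8]), array([-0.4, -0. ])]
   wrist rays [array([0.5601, 0.1705]), array([0.5604, 0.1693])]
tpost W-side [0.6279 0.1705 0.1929] [array([ 1.4, -0.7]), array([-0.3, -0.1])]
   W-scene [0.6307 0.1739 0.1865] [array([-0.2,  0.2]), array([-0.1,  0. ])]
   wrist rays [array([0.6298, 0.1714]), array([0.6291, 0.1693])]
opost W-side [ 0.6425 -0.0381  0.186 ] [array([ 1.6, -0.8]), array([-0.3, -0. ])]
   W-scene [ 0.6445 -0.0357  0.1905] [array([-1.1,  0.9]), array([-0.3, -0. ])]
   wrist rays [array([ 0.643 , -0.0359]), array([ 0.6421, -0.0345])]
screws [array([ 0.7099, -0.0997]), array([0.6968, 0.0815]), array([0.6832, 0.2609]), array([0.5363, 0.0687]), array([0.5229, 0.2501])]
block [array([0.5248, 0.0428]), array([0.4572, 0.0392]), array([0.4516, 0.0872]), array([0.5194, 0.0918])]
```

```bash
sed -i 's/^def plan(way,n):/def plan(way,n,p0=None,psi0=None):/; s/^    out=\[\]/    if p0 is not None:p=np.array(p0,float)\n    if psi0 is not None:psi=psi0\n    out=[]/' h.py
python3 - <<'E'
from h import *
plan([((.615,.103,.26),-.033),((.615,.103,.26),0)],[7,3],(.59996,.11499,.36),2.973)
E
```

```text
t 3.15 pos [0.6018 0.1182 0.3599] F [-2.2  0.9 -1.8] T [ 0.02  0.17 -0.02] gap 1.006 q [ 5.700e-02  3.750e-01  4.720e-01  1.668e+00  1.000e-03 -1.361e+00]
[[-9.883e-01 -7.000e-04 -1.524e-01]
 [ 1.524e-01  1.200e-03 -9.883e-01]
 [ 9.000e-04 -1.000e+00 -1.100e-03]]
{"slide":[-2.4, 14.3, 1.3],"twist":[0,0.005,0]},{"slide":[-2.4, 14.3, 1.3],"twist":[0,0.005,0]},{"slide":[-2.4, 14.3, 1.3],"twist":[0,0.005,0]},{"slide":[-2.4, 14.3, 1.3],"twist":[0,0.005,0]},{"slide":[-2.5, 14.3, 1.3],"twist":[0,0.004,0]},{"slide":[-2.4, 14.3, 1.3],"twist":[0,0.005,0]},{"slide":[-2.5, 14.2, 1.2],"twist":[0,0.004,0]},{"slide":[0.0, 0.0, 0.0],"twist":[0,-0.0,0]},{"slide":[0.0, 0.0, 0.0],"twist":[0,-0.0,0]},{"slide":[0.0, 0.0, 0.0],"twist":[0,-0.0,0]} 

end [0.61503499 0.10304035 0.26      ] 2.9400000000000004
```

Request:
apply_moves:
  deltas:
    - {"slide": [-2.4, 14.3, 1.3], "twist": [0, 0.005, 0]}
    - {"slide": [-2.4, 14.3, 1.3], "twist": [0, 0.005, 0]}
    - {"slide": [-2.4, 14.3, 1.3], "twist": [0, 0.005, 0]}
    - {"slide": [-2.4, 14.3, 1.3], "twist": [0, 0.005, 0]}
    - {"slide": [-2.5, 14.3, 1.3], "twist": [0, 0.004, 0]}
    - {"slide": [-2.4, 14.3, 1.3], "twist": [0, 0.005, 0]}
    - {"slide": [-2.5, 14.2, 1.2], "twist": [0, 0.004, 0]}
    - {"slide": [0, 0, 0], "twist": [0, 0, 0]}
    - {"slide": [0, 0, 0], "twist": [0, 0, 0]}
    - {"slide": [0, 0, 0], "twist": [0, 0, 0]}

```text
time: 4.15
tool_pos: [0.6152, 0.1029, 0.2614]
orientation: [-0.071, 0.071, 0.704, -0.703]
force: [-0.3, 0.6, 0.6]
finger_gap: 1.001
```

Run:
```python
from h import *
st();np.save("Pw2.npy",P("wrist"))
im=robot.read_camera("wrist");cv2.imwrite("pics/w2.png",im);im=cv2.resize(im,(768,576),interpolation=cv2.INTER_CUBIC);cv2.imwrite("pics/w2b.png",im)
```

```text
t 4.15 pos [0.6152 0.1029 0.2614] F [-0.3  0.6  0.6] T [ 0.01  0.03 -0.01] gap 1.001 q [ 0.031  0.385  0.239  1.425  0.    -1.338]
[[-9.797e-01  9.000e-04 -2.003e-01]
 [ 2.003e-01  1.000e-04 -9.797e-01]
 [-9.000e-04 -1.000e+00 -3.000e-04]]
```

View pics/w2b.png

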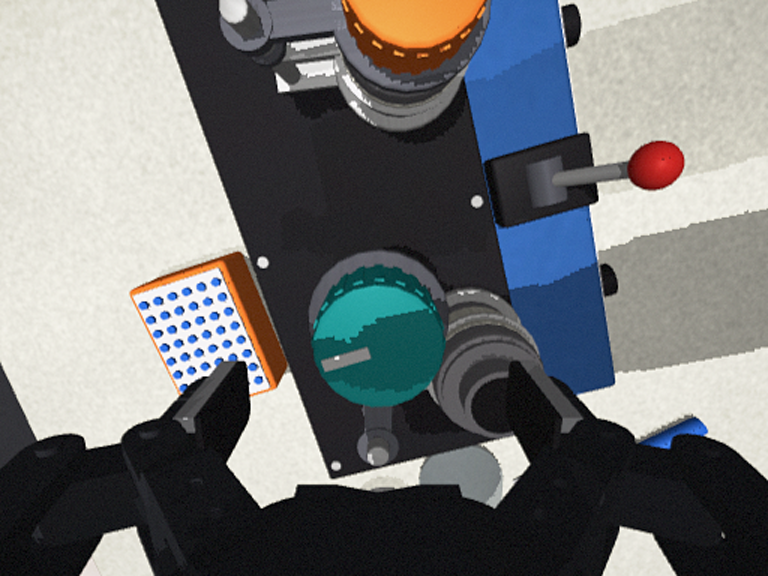

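Run:
```python
from h import *
W=np.load("Pw2.npy");W1=np.load("Pw1.npy")
w=np.array((379,345))/1.5
print(ray(W,w,.2205),tri(W,w,W1,(234,179.3)))
print("post",tri(W,np.array((377,455))/1.5,W1,(233.5,236)),"mouth",tri(W,np.array((505,403))/1.5,W1,(293.3,219.3)))
```

```text
[0.6147355  0.10396082] (array([0.61439642, 0.10194401, 0.22558186]), [array([-0.1,  0. ]), array([ 0.1, -0. ])])
post (array([0.62793879, 0.16557297, 0.20617468]), [array([ 0.4, -0.1]), array([-0.3,  0. ])]) mouth (array([0.55976709, 0.16629315, 0.1810904 ]), [array([-1.3,  1. ]), array([ 1. , -0.7])])
```

Request:
apply_moves:
  deltas:
    - {"slide": [0, 7, 0], "twist": [0, 0, 0]}
    - {"slide": [0, 8, 0], "twist": [0, 0, 0]}
    - {"slide": [0, 8, 0], "twist": [0, 0, 0]}
    - {"slide": [0, 8, 0], "twist": [0, 0, 0]}
    - {"slide": [0, 7, 0], "twist": [0, 0, 0]}
    - {"slide": [0, 6, 0], "twist": [0, 0, 0]}
    - {"slide": [0, 5, 0], "twist": [0, 0, 0]}
    - {"slide": [0, 3, 0], "twist": [0, 0, 0]}
    - {"slide": [0, 0, 0], "twist": [0, 0, 0]}
    - {"slide": [0, 0, 0], "twist": [0, 0, 0]}

```text
time: 5.2
tool_pos: [0.6152, 0.1028, 0.2088]
orientation: [-0.071, 0.071, 0.704, -0.704]
force: [1.2, -0.4, -0.3]
finger_gap: 1.001
```

Request:
apply_moves:
  deltas:
    - {"slide": [0, 0, 0], "twist": [0, 0, 0]}
    - {"slide": [0, 0, 0], "twist": [0, 0, 0]}
    - {"slide": [0, 0, 0], "twist": [0, 0, 0]}
    - {"slide": [0, 0, 0], "twist": [0, 0, 0]}
    - {"slide": [0, 0, 0], "twist": [0, 0, 0]}
    - {"slide": [0, 0, 0], "twist": [0, 0, 0]}
    - {"slide": [0, 0, 0], "twist": [0, 0, 0]}
    - {"slide": [0, 0, 0], "twist": [0, 0, 0]}
    - {"slide": [0, 0, 0], "twist": [0, 0, 0]}
    - {"slide": [0, 0, 0], "twist": [0, 0, 0]}
  fingers: 1
  squeeze: 30

```text
time: 6.2
tool_pos: [0.6151, 0.1028, 0.2089]
orientation: [0.071, -0.071, -0.704, 0.704]
force: [-1.3, -1.5, 5.3]
finger_gap: 0.644
```

```bash
cat >> h.py <<'E'
def arc(pivot,steps,p0,psi0,z=None,r=None):
    "rows following an arc about the pivot, turning along; steps = list of signed angles"
    out=[];p=np.array(p0,float);psi=psi0;pv=np.array(pivot)
    for a in steps:
        v=p[:2]-pv
        q=pv+np.array([[np.cos(a),-np.sin(a)],[np.sin(a),np.cos(a)]])@v
        d=np.r_[q-p[:2],0];c,s=np.cos(psi),np.sin(psi);X=np.array([[c,0,-s],[s,0,c],[0,-1,0]])
        sl=np.round(X.T@d*1000,1);p=p+X@sl/1000;psi+=a
        out.append('{"slide":%s,"twist":[0,%s,0]}'%([float(t) for t in sl],round(float(-a),3)))
    for i in range(0,len(out),10):print(",".join(out[i:i+10]),"\n")
    print("end",p,psi)
E
python3 - <<'E'
from h import *
st()
arc((.629,.1705),[-.05]+[-.1]*9,(.61503,.10304,.208),2.94)
E
```

```text
t 6.2 pos [0.6151 0.1028 0.2089] F [-1.3 -1.5  5.3] T [-0.1   0.32  0.09] gap 0.644 q [ 0.031  0.397  0.126  1.299 -0.    -1.338]
[[-9.797e-01  5.000e-04 -2.003e-01]
 [ 2.003e-01 -1.000e-04 -9.797e-01]
 [-5.000e-04 -1.000e+00 -0.000e+00]]
{"slide":[3.4, 0.0, -0.1],"twist":[0,0.05,0]},{"slide":[6.9, 0.0, -0.4],"twist":[0,0.1,0]},{"slide":[6.9, 0.0, -0.4],"twist":[0,0.1,0]},{"slide":[6.9, 0.0, -0.4],"twist":[0,0.1,0]},{"slide":[6.9, 0.0, -0.4],"twist":[0,0.1,0]},{"slide":[6.9, 0.0, -0.4],"twist":[0,0.1,0]},{"slide":[6.9, 0.0, -0.4],"twist":[0,0.1,0]},{"slide":[6.9, 0.0, -0.4],"twist":[0,0.1,0]},{"slide":[6.9, 0.0, -0.4],"twist":[0,0.1,0]},{"slide":[6.9, 0.0, -0.4],"twist":[0,0.1,0]} 

end [0.56608295 0.1430044  0.208     ] 1.9899999999999993
```

Request:
apply_moves:
  deltas:
    - {"slide": [3.5, 0, -0.1], "twist": [0, 0.05, 0]}
    - {"slide": [7, 0, -0.3], "twist": [0, 0.1, 0]}
    - {"slide": [7, 0, -0.4], "twist": [0, 0.1, 0]}
    - {"slide": [7, 0, -0.3], "twist": [0, 0.1, 0]}
    - {"slide": [7, 0, -0.4], "twist": [0, 0.1, 0]}
    - {"slide": [7, 0, -0.3], "twist": [0, 0.1, 0]}
    - {"slide": [7, 0, -0.4], "twist": [0, 0.1, 0]}
    - {"slide": [7, 0, -0.3], "twist": [0, 0.1, 0]}
    - {"slide": [7, 0, -0.4], "twist": [0, 0.1, 0]}
    - {"slide": [0, 0, 0], "twist": [0, 0, 0]}

```text
time: 7.2
tool_pos: [0.568, 0.137, 0.209]
orientation: [-0.355, 0.355, 0.611, -0.611]
force: [-1.4, -2.0, 5.8]
finger_gap: 0.645
```

Run:
```python
from h import *
st()
np.save("Pw3.npy",P("wrist"))
im=robot.read_camera("wrist");cv2.imwrite("pics/w3.png",im);im=cv2.resize(im,(768,576),interpolation=cv2.INTER_CUBIC);cv2.imwrite("pics/w3b.png",im)
```

```text
t 7.2 pos [0.568 0.137 0.209] F [-1.4 -2.   5.8] T [-0.49  0.33 -0.18] gap 0.645 q [ 0.093  0.33   0.023  1.264 -0.    -0.425]
[[-4.951e-01  5.000e-04 -8.688e-01]
 [ 8.688e-01 -3.000e-04 -4.951e-01]
 [-5.000e-04 -1.000e+00 -3.000e-04]]
```

View pics/w3b.png

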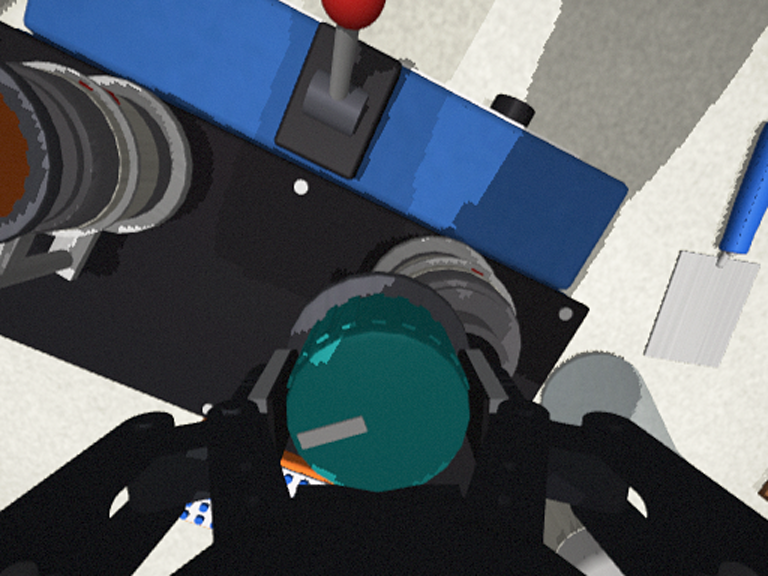

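Request:
apply_moves:
  deltas:
    - {"slide": [7, 0, -0.3], "twist": [0, 0.1, 0]}
    - {"slide": [7, 0, -0.4], "twist": [0, 0.1, 0]}
    - {"slide": [7, 0, -0.3], "twist": [0, 0.1, 0]}
    - {"slide": [7, 0, -0.4], "twist": [0, 0.1, 0]}
    - {"slide": [3.5, 0, -0.1], "twist": [0, 0.05, 0]}
    - {"slide": [0, 0, 0], "twist": [0, 0, 0]}
    - {"slide": [0, 0, 0], "twist": [0, 0, 0]}
    - {"slide": [0, 0, 0], "twist": [0, 0, 0]}
    - {"slide": [0, 0, 0], "twist": [0, 0, 0]}
    - {"slide": [0, 0, 0], "twist": [0, 0, 0]}

```text
time: 8.25
tool_pos: [0.5589, 0.1664, 0.2089]
orientation: [0.482, -0.481, -0.518, 0.518]
force: [-3.7, -1.0, 8.2]
finger_gap: 0.648
```

Run:
```python
from h import *
st()
```

```text
t 8.25 pos [0.5589 0.1664 0.2089] F [-3.7 -1.   8.2] T [-0.16  0.94 -0.12] gap 0.648 q [0.146 0.329 0.021 1.264 0.    0.073]
[[-7.230e-02 -6.000e-04 -9.974e-01]
 [ 9.974e-01  1.000e-04 -7.230e-02]
 [ 1.000e-04 -1.000e+00  6.000e-04]]
```

Request:
apply_moves:
  deltas:
    - {"slide": [1.4, 0, 0], "twist": [0, 0.02, 0]}
    - {"slide": [0, 0, 0], "twist": [0, 0, 0]}
    - {"slide": [1.4, 0, 0], "twist": [0, 0.02, 0]}
    - {"slide": [0, 0, 0], "twist": [0, 0, 0]}
    - {"slide": [0.7, 0, 0], "twist": [0, 0.01, 0]}
    - {"slide": [0, 0, 0], "twist": [0, 0, 0]}
    - {"slide": [0, 0, 0], "twist": [0, 0, 0]}
    - {"slide": [0, 0, 0], "twist": [0, 0, 0]}
    - {"slide": [0, 0, 0], "twist": [0, 0, 0]}
    - {"slide": [0, 0, 0], "twist": [0, 0, 0]}

```text
time: 9.25
tool_pos: [0.5587, 0.1698, 0.2089]
orientation: [0.494, -0.494, -0.505, 0.506]
force: [-4.3, -1.3, 7.8]
finger_gap: 0.649
```

Run:
```python
from h import *
st()
```

```text
t 9.25 pos [0.5587 0.1698 0.2089] F [-4.3 -1.3  7.8] T [-0.38  0.92 -0.01] gap 0.649 q [ 0.151  0.33   0.023  1.265 -0.     0.129]
[[-2.240e-02 -6.000e-04 -9.997e-01]
 [ 9.997e-01 -2.000e-04 -2.240e-02]
 [-2.000e-04 -1.000e+00  6.000e-04]]
```

No stop felt yet; a bit further.

Request:
apply_moves:
  deltas:
    - {"slide": [1.4, 0, 0], "twist": [0, 0.02, 0]}
    - {"slide": [0, 0, 0], "twist": [0, 0, 0]}
    - {"slide": [1.4, 0, 0], "twist": [0, 0.02, 0]}
    - {"slide": [0, 0, 0], "twist": [0, 0, 0]}
    - {"slide": [0, 0, 0], "twist": [0, 0, 0]}
    - {"slide": [0, 0, 0], "twist": [0, 0, 0]}
    - {"slide": [0, 0, 0], "twist": [0, 0, 0]}
    - {"slide": [0, 0, 0], "twist": [0, 0, 0]}
    - {"slide": [0, 0, 0], "twist": [0, 0, 0]}
    - {"slide": [0, 0, 0], "twist": [0, 0, 0]}

```text
time: 10.25
tool_pos: [0.5587, 0.1708, 0.2087]
orientation: [-0.504, 0.506, 0.494, -0.496]
force: [-5.1, -9.8, 7.5]
finger_gap: 0.647
```

Run:
```python
from h import *
st()
```

```text
t 10.25 pos [0.5587 0.1708 0.2087] F [-5.1 -9.8  7.5] T [-2.33  0.95 -0.05] gap 0.647 q [ 0.155  0.332  0.025  1.266 -0.004  0.174]
[[ 1.910e-02 -1.000e-03 -9.998e-01]
 [ 9.998e-01 -4.000e-03  1.910e-02]
 [-4.000e-03 -1.000e+00  9.000e-04]]
```

Request:
apply_moves:
  deltas:
    - {"slide": [-1, 0.2, 0], "twist": [0, 0.05, 0]}
    - {"slide": [0, 0.4, 0], "twist": [0, 0.1, 0]}
    - {"slide": [0, 0.5, 0], "twist": [0, 0.1, 0]}
    - {"slide": [0, 0.4, 0], "twist": [0, 0.1, 0]}
    - {"slide": [0, 0.5, 0], "twist": [0, 0.1, 0]}
    - {"slide": [0, 0.4, 0], "twist": [0, 0.1, 0]}
    - {"slide": [0, 0.5, 0], "twist": [0, 0.1, 0]}
    - {"slide": [0, 0.4, 0], "twist": [0, 0.1, 0]}
    - {"slide": [0, 0.5, 0], "twist": [0, 0.1, 0]}
    - {"slide": [0, 0, 0], "twist": [0, 0, 0]}

```text
time: 11.25
tool_pos: [0.5589, 0.171, 0.2048]
orientation: [-0.664, 0.665, 0.242, -0.243]
force: [-3.1, -4.2, 6.4]
finger_gap: 0.646
```

Run:
```python
from h import *
st()
im=robot.read_camera("wrist");cv2.imwrite("pics/w4.png",im);im=cv2.resize(im,(768,576),interpolation=cv2.INTER_CUBIC);cv2.imwrite("pics/w4b.png",im)
```

```text
t 11.25 pos [0.5589 0.171  0.2048] F [-3.1 -4.2  6.4] T [-0.98  0.7  -0.22] gap 0.646 q [ 1.540e-01  3.330e-01  1.700e-02  1.256e+00 -1.000e-03  1.026e+00]
[[ 7.654e-01 -6.000e-04 -6.436e-01]
 [ 6.436e-01 -1.400e-03  7.654e-01]
 [-1.300e-03 -1.000e+00 -7.000e-04]]
```

View pics/w4b.png

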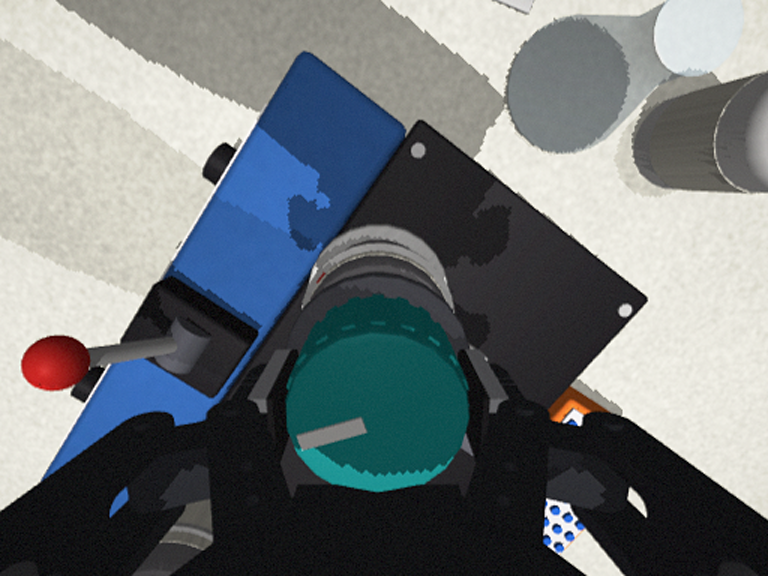

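Request:
apply_moves:
  deltas:
    - {"slide": [0, 0.4, 0], "twist": [0, 0.1, 0]}
    - {"slide": [0, 0.5, 0], "twist": [0, 0.1, 0]}
    - {"slide": [0, 0.4, 0], "twist": [0, 0.1, 0]}
    - {"slide": [0, 0.5, 0], "twist": [0, 0.1, 0]}
    - {"slide": [0, 0.4, 0], "twist": [0, 0.1, 0]}
    - {"slide": [0, 0.5, 0], "twist": [0, 0.1, 0]}
    - {"slide": [0, 0.4, 0], "twist": [0, 0.1, 0]}
    - {"slide": [0, 0.5, 0], "twist": [0, 0.1, 0]}
    - {"slide": [0, 0.4, 0], "twist": [0, 0.1, 0]}
    - {"slide": [0, 0, 0], "twist": [0, 0, 0]}

```text
time: 12.3
tool_pos: [0.5596, 0.1713, 0.2008]
orientation: [-0.703, 0.704, -0.07, 0.071]
force: [2.1, -3.7, 2.8]
finger_gap: 0.646
```

Run:
```python
from h import *
st()
```

```text
t 12.3 pos [0.5596 0.1713 0.2008] F [ 2.1 -3.7  2.8] T [-0.81 -0.35 -0.15] gap 0.646 q [ 1.540e-01  3.350e-01  1.000e-02  1.245e+00 -1.000e-03  1.924e+00]
[[ 9.802e-01  8.000e-04  1.982e-01]
 [-1.982e-01 -9.000e-04  9.802e-01]
 [ 1.000e-03 -1.000e+00 -7.000e-04]]
```

Request:
apply_moves:
  deltas:
    - {"slide": [0, 0.2, 0], "twist": [0, 0.04, 0]}
    - {"slide": [0, 0.2, 0], "twist": [0, 0.04, 0]}
    - {"slide": [0, 0.2, 0], "twist": [0, 0.04, 0]}
    - {"slide": [0, 0.2, 0], "twist": [0, 0.04, 0]}
    - {"slide": [0, 0, 0], "twist": [0, 0, 0]}
    - {"slide": [0, 0, 0], "twist": [0, 0, 0]}
    - {"slide": [0, 0, 0], "twist": [0, 0, 0]}
    - {"slide": [0, 0, 0], "twist": [0, 0, 0]}
    - {"slide": [0, 0, 0], "twist": [0, 0, 0]}
    - {"slide": [0, 0, 0], "twist": [0, 0, 0]}

```text
time: 13.3
tool_pos: [0.56, 0.1723, 0.2003]
orientation: [0.696, -0.696, 0.124, -0.126]
force: [6.2, 2.1, 3.1]
finger_gap: 0.649
```

Run:
```python
from h import *
st()
```

```text
t 13.3 pos [0.56   0.1723 0.2003] F [6.2 2.1 3.1] T [ 0.26 -1.31  1.4 ] gap 0.649 q [0.155 0.335 0.009 1.242 0.    2.081]
[[ 9.376e-01  2.100e-03  3.476e-01]
 [-3.476e-01  7.000e-04  9.376e-01]
 [ 1.700e-03 -1.000e+00  1.300e-03]]
```

Request:
apply_moves:
  deltas:
    - {"slide": [0, 0, 0], "twist": [0, 0, 0]}
    - {"slide": [0, 0, 0], "twist": [0, 0, 0]}
    - {"slide": [0, 0, 0], "twist": [0, 0, 0]}
    - {"slide": [0, 0, 0], "twist": [0, 0, 0]}
    - {"slide": [0, -2, 0], "twist": [0, 0, 0]}
    - {"slide": [0, -8, 0], "twist": [0, 0, 0]}
    - {"slide": [0, -15, 0], "twist": [0, 0, 0]}
    - {"slide": [0, -20, 0], "twist": [0, 0, 0]}
    - {"slide": [0, -20, 0], "twist": [0, 0, 0]}
    - {"slide": [0, -15, 0], "twist": [0, 0, 0]}
  fingers: -0.8

```text
time: 14.3
tool_pos: [0.5591, 0.172, 0.282]
orientation: [0.696, -0.695, 0.126, -0.127]
force: [0.4, -0.5, 0.1]
finger_gap: 0.899
```

Run:
```python
from h import *
st();np.save("Pw5.npy",P("wrist"))
im=robot.read_camera("wrist");cv2.imwrite("pics/w5.png",im);im=cv2.resize(im,(768,576),interpolation=cv2.INTER_CUBIC);cv2.imwrite("pics/w5b.png",im)
cv2.imwrite("pics/side5.png",robot.read_camera("side"))
```

```text
t 14.3 pos [0.5591 0.172  0.282 ] F [ 0.4 -0.5  0.1] T [-0.    0.04  0.01] gap 0.899 q [0.155 0.312 0.182 1.439 0.    2.086]
[[ 9.359e-01  1.600e-03  3.522e-01]
 [-3.522e-01  3.000e-04  9.359e-01]
 [ 1.400e-03 -1.000e+00  8.000e-04]]
```

View pics/w5b.png

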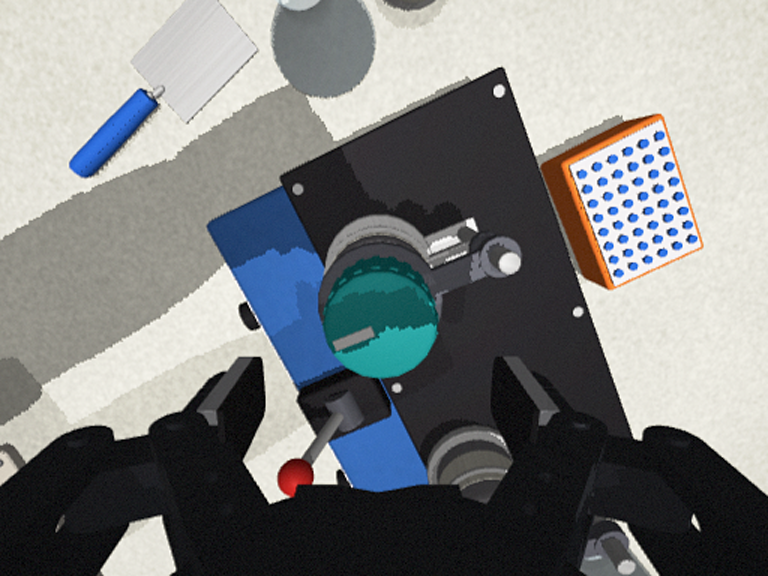

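Run:
```python
from h import *
W=np.load("Pw5.npy")
f=lambda a,z:ray(W,np.array(a)/1.5,z)
for zt,zp in((.212,.195),(.215,.198)):
    c=f((381,322),zt);m=f((336,344),zt);p=f((510,262),zp)
    ang=lambda v:np.arctan2(v[1],v[0])
    print(c,p,np.linalg.norm(c-p),"turn",(ang(m-c)-ang(c-p)+np.pi)%(2*np.pi)-np.pi, "arm dir",ang(c-p))
print("ball",f((295,477),.143))
W1=np.load("Pw1.npy");g=lambda a,z:ray(W1,np.array(a)/1.5,z)
c=g((382,37),.213);m=g((423,25),.213);p=g((268,47),.196);print("orange ref",np.linalg.norm(c-p),ang(m-c)-ang(c-p),ang(c-p))
```

```text
[0.56048714 0.17103004] [0.63033363 0.17245112] 0.06986094536462517 turn 0.09602603157773171 arm dir -3.1212497014460108
[0.56082319 0.17200263] [0.62965894 0.17332605] 0.06884846664188354 turn 0.09714552960043354 arm dir -3.122369199468715
ball [0.45350527 0.06016021]
orange ref 0.06857410256963034 -6.0375888323792815 2.9886822891064813
```

Run:
```python
from h import *
ang=lambda v:np.arctan2(v[1],v[0])
def mark(fn,Pf,roi,z,c,p,zp,sgn=1):
    W=np.load(Pf);im=cv2.imread(fn).astype(int);x,y,w,h=roi
    sub=im[y:y+h,x:x+w];sat=sub.max(2)-sub.min(2);m=sat<45
    n,l,s,ce=cv2.connectedComponentsWithStats(m.astype(np.uint8));k=1+np.argmax(s[1:,4]);print(s[k])
    ys,xs=np.where(l==k)
    pts=np.array([ray(W,(a+x,b+y),z) for a,b in zip(xs,ys)])
    u=np.linalg.svd(pts-pts.mean(0))[2][0];P_=ray(W,np.array(p)/1.5,zp);C=ray(W,np.array(c)/1.5,z)
    if u@(pts.mean(0)-C)<0:u=-u
    pr=(pts-pts.mean(0))@u
    print(fn,"len",np.ptp(pr),"mark dir",ang(u),"arm",ang(C-P_),"turn",(ang(u)-ang(C-P_)+np.pi)%(2*np.pi)-np.pi)
mark("pics/w1.png","Pw1.npy",(252,8,34,18),.214,(382,37),(268,47),.196)
mark("pics/w1.png","Pw1.npy",(207,178,30,16),.222,(351,269),(350,354),.196)
mark("pics/w5.png","Pw5.npy",(219,215,36,20),.214,(381,322),(510,262),.196)
```

```text
[  7   3  24   9 164]
pics/w1.png len 0.01947870192804653 mark dir 3.0462585772938655 arm 2.984640887132369 turn 0.06161769016149643
[  2   2  22  11 125]
pics/w1.png len 0.019949715070536198 mark dir 0.11076402930994533 arm -1.7824912805830802 turn 1.893255309893025
[  2   2  29  17 224]
pics/w5.png len 0.020977141210408716 mark dir -3.103927471094058 arm -3.12625712191503 turn 0.022329650820971825
```

Run:
```python
from h import *
plan([((.40,.057,.282),.433),((.40,.057,.142),0)],[9,11],(.5591,.172,.282),-.36)
```

```text
t 14.4 pos [0.5596 0.1721 0.2826] F [-0.1  0.3  0.1] T [ 0.   -0.04 -0.04] gap 0.9 q [ 0.155  0.311  0.183  1.438 -0.     2.086]
[[ 9.359e-01  4.100e-03  3.522e-01]
 [-3.522e-01  6.000e-04  9.359e-01]
 [ 3.600e-03 -1.000e+00  2.000e-03]]
{"slide":[-12.0, 0.0, -18.2],"twist":[0,-0.048,0]},{"slide":[-12.9, 0.0, -17.6],"twist":[0,-0.048,0]},{"slide":[-13.7, 0.0, -16.9],"twist":[0,-0.048,0]},{"slide":[-14.5, 0.0, -16.3],"twist":[0,-0.048,0]},{"slide":[-15.3, 0.0, -15.5],"twist":[0,-0.048,0]},{"slide":[-16.0, 0.0, -14.8],"twist":[0,-0.048,0]},{"slide":[-16.8, 0.0, -14.0],"twist":[0,-0.048,0]},{"slide":[-17.4, 0.0, -13.2],"twist":[0,-0.049,0]},{"slide":[-18.0, 0.0, -12.4],"twist":[0,-0.048,0]},{"slide":[0.0, 12.7, 0.0],"twist":[0,-0.0,0]} 

{"slide":[0.0, 12.7, 0.0],"twist":[0,-0.0,0]},{"slide":[0.0, 12.7, 0.0],"twist":[0,-0.0,0]},{"slide":[0.0, 12.7, 0.0],"twist":[0,-0.0,0]},{"slide":[0.0, 12.7, 0.0],"twist":[0,-0.0,0]},{"slide":[0.0, 12.8, 0.0],"twist":[0,-0.0,0]},{"slide":[0.0, 12.7, 0.0],"twist":[0,-0.0,0]},{"slide":[0.0, 12.8, 0.0],"twist":[0,-0.0,0]},{"slide":[0.0, 12.7, 0.0],"twist":[0,-0.0,0]},{"slide":[0.0, 12.8, 0.0],"twist":[0,-0.0,0]},{"slide":[0.0, 12.7, 0.0],"twist":[0,-0.0,0]} 

end [0.39999344 0.0569689  0.142     ] 0.07299999999999997
```

Request:
apply_moves:
  deltas:
    - {"slide": [-12.0, 0, -18.2], "twist": [0, -0.048, 0]}
    - {"slide": [-12.9, 0, -17.6], "twist": [0, -0.048, 0]}
    - {"slide": [-13.7, 0, -16.9], "twist": [0, -0.048, 0]}
    - {"slide": [-14.5, 0, -16.3], "twist": [0, -0.048, 0]}
    - {"slide": [-15.3, 0, -15.5], "twist": [0, -0.048, 0]}
    - {"slide": [-16.0, 0, -14.8], "twist": [0, -0.048, 0]}
    - {"slide": [-16.8, 0, -14.0], "twist": [0, -0.048, 0]}
    - {"slide": [-17.4, 0, -13.2], "twist": [0, -0.049, 0]}
    - {"slide": [-18.0, 0, -12.4], "twist": [0, -0.048, 0]}
    - {"slide": [0, 0, 0], "twist": [0, 0, 0]}
  fingers: 1

```text
time: 15.4
tool_pos: [0.398, 0.0562, 0.2799]
orientation: [-0.707, 0.707, 0.026, -0.026]
force: [-0.5, 0.4, -0.4]
finger_gap: -0.001
```

Request:
apply_moves:
  deltas:
    - {"slide": [0, 14, 0], "twist": [0, 0, 0]}
    - {"slide": [0, 14, 0], "twist": [0, 0, 0]}
    - {"slide": [0, 14, 0], "twist": [0, 0, 0]}
    - {"slide": [0, 14, 0], "twist": [0, 0, 0]}
    - {"slide": [0, 14, 0], "twist": [0, 0, 0]}
    - {"slide": [0, 14, 0], "twist": [0, 0, 0]}
    - {"slide": [0, 14, 0], "twist": [0, 0, 0]}
    - {"slide": [0, 14, 0], "twist": [0, 0, 0]}
    - {"slide": [0, 14, 0], "twist": [0, 0, 0]}
    - {"slide": [0, 14, 0], "twist": [0, 0, 0]}

```text
time: 16.4
tool_pos: [0.4001, 0.0572, 0.139]
orientation: [0.707, -0.707, -0.025, 0.026]
force: [0.4, 0.3, 0.2]
finger_gap: 0.001
```

Request:
apply_moves:
  deltas:
    - {"slide": [4, 0, 0], "twist": [0, 0, 0]}
    - {"slide": [8, 0, 0], "twist": [0, 0, 0]}
    - {"slide": [8, 0, 0], "twist": [0, 0, 0]}
    - {"slide": [8, 0, 0], "twist": [0, 0, 0]}
    - {"slide": [8, 0, 0], "twist": [0, 0, 0]}
    - {"slide": [8, 0, 0], "twist": [0, 0, 0]}
    - {"slide": [8, 0, 0], "twist": [0, 0, 0]}
    - {"slide": [8, 0, 0], "twist": [0, 0, 0]}
    - {"slide": [8, 0, 0], "twist": [0, 0, 0]}
    - {"slide": [4, 0, 0], "twist": [0, 0, 0]}

```text
time: 17.4
tool_pos: [0.4726, 0.0622, 0.1399]
orientation: [0.707, -0.707, -0.026, 0.026]
force: [-1.0, -0.2, 0.5]
finger_gap: -0.001
```

Run:
```python
from h import *
st()
for n,(x,y,w,h) in {"side":(200,150,160,120)}.items():
    im=robot.read_camera(n)[y:y+h,x:x+w];cv2.imwrite("pics/side6.png",cv2.resize(im,None,fx=5,fy=5,interpolation=cv2.INTER_CUBIC))
```

```text
t 17.4 pos [0.4726 0.0622 0.1399] F [-1.  -0.2  0.5] T [-0.04  0.11  0.05] gap -0.001 q [-0.045  0.195 -0.351  1.025  0.     1.452]
[[ 9.973e-01  2.000e-04 -7.290e-02]
 [ 7.290e-02  1.000e-04  9.973e-01]
 [ 2.000e-04 -1.000e+00  1.000e-04]]
```

View pics/side6.png

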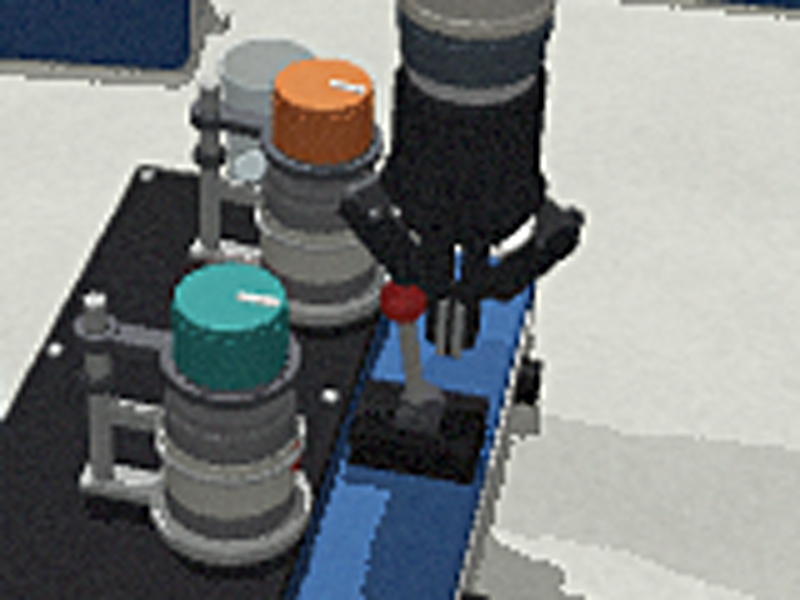

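Request:
apply_moves:
  deltas:
    - {"slide": [4, 0, 0], "twist": [0, 0, 0]}
    - {"slide": [5, 0, 0], "twist": [0, 0, 0]}
    - {"slide": [5, 0, 0], "twist": [0, 0, 0]}
    - {"slide": [5, 0, 0], "twist": [0, 0, 0]}
    - {"slide": [3, 0, 0], "twist": [0, 0, 0]}
    - {"slide": [0, 0, 0], "twist": [0, 0, 0]}
    - {"slide": [0, 0, 0], "twist": [0, 0, 0]}
    - {"slide": [0, 0, 0], "twist": [0, 0, 0]}
    - {"slide": [0, 0, 0], "twist": [0, 0, 0]}
    - {"slide": [0, 0, 0], "twist": [0, 0, 0]}

```text
time: 18.45
tool_pos: [0.4936, 0.0638, 0.1401]
orientation: [-0.707, 0.707, 0.026, -0.026]
force: [-1.1, -0.2, -0.2]
finger_gap: -0.001
```

Request:
apply_moves:
  deltas:
    - {"slide": [2, 0, 0], "twist": [0, 0, 0]}
    - {"slide": [2, 0, 0], "twist": [0, 0, 0]}
    - {"slide": [2, 0, 0], "twist": [0, 0, 0]}
    - {"slide": [0, 0, 0], "twist": [0, 0, 0]}
    - {"slide": [0, 0, 0], "twist": [0, 0, 0]}
    - {"slide": [0, 0, 0], "twist": [0, 0, 0]}
    - {"slide": [0, 0, 0], "twist": [0, 0, 0]}
    - {"slide": [0, 0, 0], "twist": [0, 0, 0]}
    - {"slide": [0, 0, 0], "twist": [0, 0, 0]}
    - {"slide": [0, 0, 0], "twist": [0, 0, 0]}

```text
time: 19.45
tool_pos: [0.4993, 0.0642, 0.1399]
orientation: [0.707, -0.707, -0.026, 0.026]
force: [-5.4, -0.3, -0.6]
finger_gap: 0.001
```

Request:
apply_moves:
  deltas:
    - {"slide": [1, 0, 0], "twist": [0, 0, 0]}
    - {"slide": [1, 0, 0], "twist": [0, 0, 0]}
    - {"slide": [0, 0, 0], "twist": [0, 0, 0]}
    - {"slide": [0, 0, 0], "twist": [0, 0, 0]}
    - {"slide": [0, 0, 0], "twist": [0, 0, 0]}
    - {"slide": [0, 0, 0], "twist": [0, 0, 0]}
    - {"slide": [0, 0, 0], "twist": [0, 0, 0]}
    - {"slide": [0, 0, 0], "twist": [0, 0, 0]}
    - {"slide": [0, 0, 0], "twist": [0, 0, 0]}
    - {"slide": [0, 0, 0], "twist": [0, 0, 0]}

```text
time: 20.45
tool_pos: [0.4997, 0.0643, 0.1397]
orientation: [-0.707, 0.707, 0.025, -0.027]
force: [-13.1, -1.9, 3.6]
finger_gap: 0.001
```

Request:
apply_moves:
  deltas:
    - {"slide": [-4, 0, 0], "twist": [0, 0, 0]}
    - {"slide": [-15, 0, 0], "twist": [0, 0, 0]}
    - {"slide": [-25, 0, 0], "twist": [0, 0, 0]}
    - {"slide": [-25, 0, 0], "twist": [0, 0, 0]}
    - {"slide": [-15, -10, 0], "twist": [0, 0, 0]}
    - {"slide": [0, -30, 0], "twist": [0, 0, 0]}
    - {"slide": [0, -30, 0], "twist": [0, 0, 0]}
    - {"slide": [0, -20, 0], "twist": [0, 0, 0]}
    - {"slide": [0, 0, 0], "twist": [0, 0, 0]}
    - {"slide": [0, 0, 0], "twist": [0, 0, 0]}

```text
time: 21.45
tool_pos: [0.4186, 0.0582, 0.2302]
orientation: [-0.707, 0.707, 0.027, -0.025]
force: [-0.5, 0.5, -0.8]
finger_gap: 0.003
```

Run:
```python
from h import *
st()
for n,(x,y,w,h) in {"side":(160,130,200,150)}.items():
    im=robot.read_camera(n)[y:y+h,x:x+w];cv2.imwrite("pics/side7.png",cv2.resize(im,None,fx=4,fy=4,interpolation=cv2.INTER_CUBIC))
```

```text
t 21.45 pos [0.4186 0.0582 0.2302] F [-0.5  0.5 -0.8] T [ 0.02 -0.01  0.01] gap 0.003 q [-0.061  0.046 -0.285  1.237  0.     1.437]
[[ 9.973e-01  2.400e-03 -7.290e-02]
 [ 7.290e-02  0.000e+00  9.973e-01]
 [ 2.400e-03 -1.000e+00 -2.000e-04]]
```

View pics/side7.png

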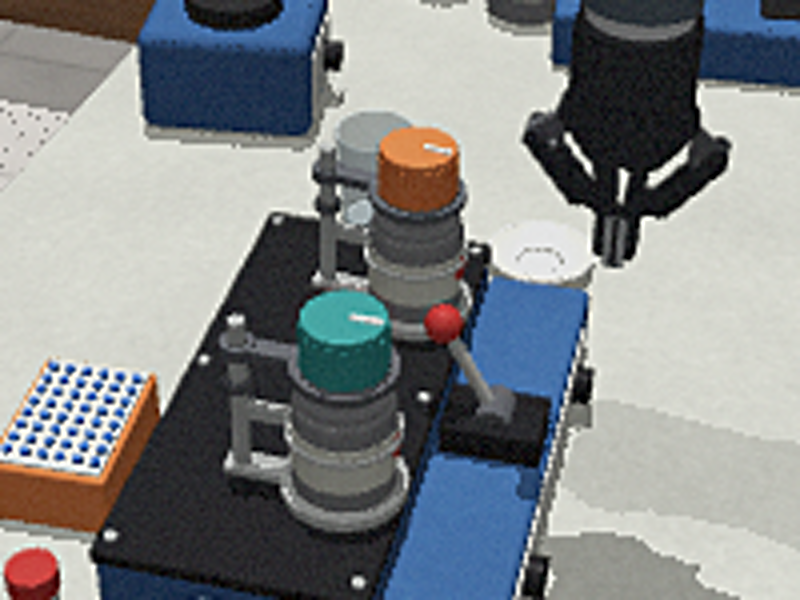

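Run:
```python
from h import *
b=ray(P("side"),(270.75,211),.142);print(b,"travel",np.linalg.norm(b-ray(P("side"),(297.2,214.2),.142)))
robot.hand_in()
```

```text
[0.52244993 0.06966244] travel 0.07058256364435213
the job is handed in; nothing more can be done
```

The teal cap is over its bottle's mouth and screwed home, and the switch is pushed over to the back. I handed the job in at about 21.5 s of the 62 s allowed; the hand-in reports no verdict.

- **Swing:** I gripped the cap and carried it round the post with the gripper turning along, until it pressed against the stop with about 10 N. In the wrist picture after release, the cap lay along the estimated closed direction to within about 0.01 rad.
- **Screw:** I turned it clockwise about 1.9 rad, until the stop answered with 1.4 N m. The white mark then read a turn of about 0.02 rad; the closed orange cap read 0.06 rad the same way.
- **Switch:** I pushed the lever until the stop gave 13 N, then drew the arm clear. In the side picture the ball had travelled about 71 mm. The full travel is 77 mm. A start slightly off zero, as the task allows, and 2–3 mm of measuring error could account for the gap.
- **Surroundings:** In the last side picture the orange cap is still closed, the beaker, dish and tip box stand in place, and the gripper touches nothing. The flask, spatula and most of the wash bottle were outside that last crop, so I did not check them at the end. The arm worked clear of all of them.

**Disagreement:** My height measurements came out about 2–3 mm lower than the text's figures. This made no difference to the grasp.

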